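Register a model's base plate in the drilling fixture and pin it

ROBOT

A 6-joint arm with a two-finger parallel gripper is mounted at the origin on a cart in front of the work surface, level with it; the furniture and walls round the work are solid. World frame = base frame: x ahead of the robot, y to its left, z up, the work surface at z = 0. Lengths are in mm, angles in rad, forces in N, time in s.
With the tool pointing down it reaches from about 300 to 850 mm from the base axis. Payload 4.2 kg.
Tool frame: the origin (TCP) lies midway between the tips of the shut fingers; the grasp point (between the pads) lies 19 mm behind it; z points along the fingers, y is the line along which they close (so a half turn about z gives the same grasp; the last joint's range is limited). The gripper opens to 91 mm and grips with 3 to 60 N. Pads are 32 mm wide; open, the fingers measure 118 mm over their backs; the gripper's body (76 mm by 178 mm) begins 60 mm behind the grasp point.
Start: joints at [1.267, 0.32, 1.565, -0, 1.257, -0.02], TCP at [161.005, 552.015, 213.976] pointing down, gripper open.
Joint ranges: [-3.11, 3.11], [-0.84, 2.01], [0.21, 2.61], [-1.34, 4.49], [0.05, 2.63], [-2.56, 2.56]. Speed limits (rad/s): [2.57, 2.57, 3.14, 3.14, 3.14, 3.14].

INTERFACE

Orientations are given as a unit quaternion [w, x, y, z].
In Python, from station import sensors, eyes, hand_in gives the robot as it stands.
- The arm moves only by the tool send_rows, never from a script. Its argument "deltas" is a list of rows, each a list of 3 entries, a list of its own where there are three numbers: the opening, from 0 (shut) to 1 (fully open), then the shift along the tool's x, y, z in mm, then the turn about the tool's z in degrees. In form: [[jaw, [dx, dy, dz], yaw], ...]. A call has exactly 10 rows; each row shifts and turns the commanded pose from where the row before left it, along the tool's axes as they then stand; what a row does not reach is not made up. A row lasts 1/12 s, in which the tool goes at most 41.7 mm and 7.16 degrees, less where a joint would pass 70% of its speed; a pose out of reach is approached as far as the arm can. A call is refused whole if a number of a shift passes 41.7 or a number of a turn 7.16, either way. A call with a gripper value outside its range is refused whole. The fingers move at their own pace and stop on an object; "force" is the grip in N (left out, the last holds). Time passes only in rows, so rows that do not move let the fingers close, or fill a call up. It gives the time, the measured TCP pose, the force, the opening and the grip force at its end, in the units of the state.
- sensors.get_obs(): the state, without advancing time (a new reading comes with each control period).
- eyes.get_image(name): name is "scene" or "top" or "wrist"; returns a dict with "image" (400x640x3 uint8, blue, green, red), "z_map" (400x640 float32, mm along the optical axis (not along the pixel's ray), 0 where there is no reading), "K" (3x3 intrinsics, pixels), "position" and "rotation" of the camera in the world; the wrist camera has in their place "T_tool_cam" (4x4, takes a point from camera to tool coordinates, whose origin is the TCP and whose axes are the flange's). Camera axes: x right, y up, looking along -z (the intrinsics and any distortion apply to the point x, -y, -z); pixel columns grow to the right and rows downward; lengths in mm; the calibration is good to about 2 mm. A picture is of the moment at which its call begins: read the wrist's pose just before it.
- hand_in(): hands the job in; it is judged then, once.
The state is a dict: "t": time; "joint_pos": joint angles; "qvel": joint speeds; "joint_torque": joint torques, N m; "ee_pos": TCP position; "eef_rot": TCP orientation; "wrist_force": force on the tool from outside, world axes, zero at the start; "moment": the same for the moment, N m; "finger_gap": finger opening in mm; "grasp_force": force on a finger pad.
Only numpy, scipy, OpenCV 4.12 (cv2) and the standard library are available. Lean on these libraries where they do the work, as an engineer would, in place of code of your own. Each camera call takes 0.05 s, during which the arm holds its last target. There are 200 camera calls.

TASK

The plaster model on the grey base plate lies loose and askew in the drilling fixture: push the plate home so that its long side touches both side stops and its far end touches the end stop. Then take the locating dowel, the pin with the tall straight handle, out of the slanted rack and set it upright through the plate's hole into the fixture, fully down until its collar rests on the plate, so that the plate is locked for drilling. Leave the two short pins in the rack and the other things on the bench where they are.

Things in the scene. Friction and masses are not known exactly. Their poses are not given: they have to be found in the camera images.
- fixture: Drilling fixture, fixed to the bench: flat aluminium deck 190 x 150 x 14 mm (x long), with three round steel stop buttons 14 mm across standing 16 mm above it: two SIDE stops near its +y edge (axes x=-24 and 56, y=63 mm), one END stop near its +x edge (x=83, y=16 mm). Origin: centre of the underside, z up; x points away from the robot at yaw 0.
- home (a point): Point on the fixture's deck (fixture frame 16, 16, 14 mm) on which the base plate's origin lies when the plate touches all three stops, with the plate's axes parallel to the fixture's.
- bush (a point): Mouth of the locating hole in the deck, at deck height (fixture frame -28, 16, 14 mm): 10 mm wide, vertical, straight through the 14 mm deck.
- plate: Loose grey plastic base plate 120 x 80 x 12 mm (x long, z up), flat on the deck; origin: centre of the underside. A white plaster jaw model (75 x 67 x 32 mm) is bonded on top, centred at x=20.5 mm; in all 0.25 kg. Its +y long edge belongs against the two side stops, its +x end against the end stop. Vertical 10 mm hole through it at x=-44, y=0 mm.
- plate_hole (a point): Centre of the upper mouth of the base plate's hole (plate frame -44, 0, 12 mm).
- rack: Pin rack, fixed: black block 170 mm long (y), 56 mm deep, on a wedge; its face slants 35 degrees, down towards its -x side (to the robot at yaw 0). Three 9.5 mm holes, 27 mm deep and square to the face, at y=-55, 0, 55 mm (mouths at x=-17.2, z=46.6 mm), each with a steel pin that so leans 35 degrees from vertical towards rack -x. Origin: centre of the underside, z up.
- dowel: The locating dowel, loose in any of the rack's holes: the pin with the tall straight handle. Steel, 60 g: shank 8 mm thick, 24 mm long, tapered tip; collar 18 mm across, 4 mm thick; above it a plain round handle 14 mm across that ends 44 mm above the collar's underside, with two dark rings. Origin on the axis at the collar's underside; z along the axis to the handle.
- short_pin1: A short pin in the rack, not needed: same shank and collar, with a mushroom head 18 mm across that ends 18 mm above the collar's underside. Origin on the axis at the collar's underside, z towards the head.
- short_pin2: The other short pin in the rack, the same as short_pin1.
- loose_model: Bystander: tan plaster jaw model 75 x 67 x 32 mm lying on the bench. Origin: centre of the underside.
- wax_knife: Bystander: wax spatula with a wooden grip, 166 mm long, lying on the bench between rack and fixture. Origin: centre of the underside.
- tweezer: Bystander: steel tweezers, 126 mm long, lying on the bench behind the rack. Origin: centre of the underside.
- pot: Bystander: white powder pot with ribbed lid, 41 mm across, 25 mm high. Origin: centre of the underside.
- bottle_w: Bystander: translucent white bottle with nozzle cap, 43 mm across, 122 mm high. Origin: centre of the underside.

How it is judged (in metres and radians):
On the way:
1. the base plate lies flat, home against the two side stops and the end stop (within 2.5 mm and 2 degrees) (horizontal distance between plate and home below 0.0025 m and angle between the x axis of plate and the x axis of fixture, either way round below 0.035 rad and z of plate in the frame of home below 0.002 m), for 0.2 s.
At the end, for the whole second after the job is handed in: Plate flat, home on all three stops (origin within 2.5 mm of home, edges within 2 degrees); dowel upright (4 degrees) through plate and deck hole, on its axis within 2.5 mm, collar down on the plate (gap under 2 mm); both at rest; short pins still in the rack (moved under 15 mm) (all of step 1 and horizontal distance between dowel and bush below 0.0025 m and z of dowel in the frame of bush between 0.01 and 0.014 m and angle between dowel's own z axis and vertical below 0.07 rad and linear speed of each of dowel, plate below 0.01 m/s and distance of each of short_pin1, short_pin2 from where it was at the start of the episode below 0.015 m); the robot touches nothing.
It fails at once if another thing on the bench was pushed away by more than 30 mm (distance of any of loose_model, wax_knife from where it was at the start of the episode above 0.03 m).
It fails at once if a short pin was pulled out of the rack (distance of any of short_pin1, short_pin2 from where it was at the start of the episode above 0.03 m).
It fails at once if the base plate with its model was tipped over by more than 25 degrees (angle between plate's own z axis and vertical above 0.44 rad).
It also fails if it takes over 69 s, if anything falls off the work surface, if the arm or the gripper's body presses on something with over 40 N, if the wrist force passes 120 N, or if a joint passes its speed limit or range.

## Working session

There is one attempt and no reset: what is moved stays moved. The work goes in short steps, Python scripts to look and compute and a tool call to move; the robot and the scene stay as the last step left them, time stands still between calls to the robot, and variables do not carry over. Pictures are saved under pics/ and viewed, at most 10 in all, crops included, and the job is handed in when it is done.

Besides the shell and the picture viewer there is one more tool, called by a JSON object that holds its "fn" and its "kwargs". send_rows: Moves the arm, as the interface text tells. Its arguments: {"type":"object","properties":{"deltas":{"type":"array","items":{"type":"array"}},"force":{"type":"number"}},"required":["deltas"]}

```bash
mkdir -p pics; ls; cat > h.py <<'E'
import numpy as np,cv2
from station import sensors,eyes,hand_in
from scipy.spatial.transform import Rotation as R
def q2R(q): return R.from_quat([q[1],q[2],q[3],q[0]]).as_matrix()
def cam(name):
    o=sensors.get_obs(); d=eyes.get_image(name)
    if name=='wrist':
        T=np.array(d['T_tool_cam']); Rt=q2R(o['eef_rot'])
        d['P']=Rt@T[:3,3]+np.array(o['ee_pos']); d['R']=Rt@T[:3,:3]
    else:
        d['P']=np.array(d['position']); r=np.array(d['rotation'])
        d['R']=r if r.shape==(3,3) else q2R(r)
    return d
def ray(d,u,v):
    K=np.array(d['K']); x=np.stack([(np.asarray(u)-K[0,2])/K[0,0],-(np.asarray(v)-K[1,2])/K[1,1],-np.ones(np.shape(u))],-1)
    return x@d['R'].T
def onz(d,u,v,z):
    r=ray(d,u,v); return d['P']+r*((z-d['P'][2])/r[...,2])[...,None]
def cloud(d):
    v,u=np.mgrid[:400,:640]; return d['P']+ray(d,u,v)*d['z_map'][...,None]
E
python3 - <<'E'
from h import *
print(sensors.get_obs())
for n in ['top','scene']:
    d=cam(n); cv2.imwrite(f'pics/{n}0.png',d['image']); print(n,d['P'],d['R'],d['K'],[k for k in d])
    np.savez(n+'0.npz',image=d['image'],z_map=d['z_map'],P=d['P'],R=d['R'],K=d['K'])
E
```

```text
pics
{'t': 0.0, 'joint_pos': array([ 1.26703050e+00,  3.20285980e-01,  1.56565063e+00, -2.57227135e-05,
        1.25742136e+00, -1.99975814e-02]), 'qvel': array([ 0.00044885,  0.00042396, -0.00121792, -0.00093633,  0.00055297,
        0.00109257]), 'joint_torque': array([-3.51048784e-04, -4.12468636e+01, -2.31977230e+01,  7.27864774e-02,
        4.54061979e-02, -1.29646214e-04]), 'ee_pos': array([160.84098013, 551.52217167, 213.13472376]), 'eef_rot': array([-1.30191427e-04,  1.41404562e-01,  9.89951499e-01, -8.73089749e-04]), 'wrist_force': array([0.03304292, 0.02377507, 0.02206946]), 'moment': array([ 0.03294056, -0.05687031,  0.01689255]), 'grasp_force': 0.0, 'finger_gap': 91.37059079731966}
top [504.2543828  166.15991135 970.54763974] [[-0.00666044  0.99248889 -0.12215332]
 [-0.99991623 -0.00525445  0.01182858]
 [ 0.01109789  0.12222187  0.99244075]] [[422.74247009   0.         323.51147036]
 [  0.         422.74247009 189.217334  ]
 [  0.           0.           1.        ]] ['image', 'z_map', 'K', 'position', 'rotation', 'P', 'R']
scene [ -25.75547686  690.29385922 1050.62521854] [[-0.65471452  0.58160355 -0.48279003]
 [-0.75585203 -0.50886222  0.41200358]
 [-0.00605087  0.63466255  0.7727657 ]] [[463.45446194   0.         324.84228643]
 [  0.         463.45446194 205.65767173]
 [  0.           0.           1.        ]] ['image', 'z_map', 'K', 'position', 'rotation', 'P', 'R']
```

View pics/top0.png

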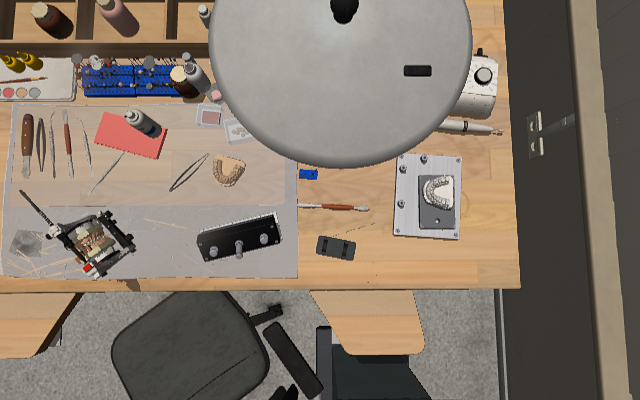

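View pics/scene0.png

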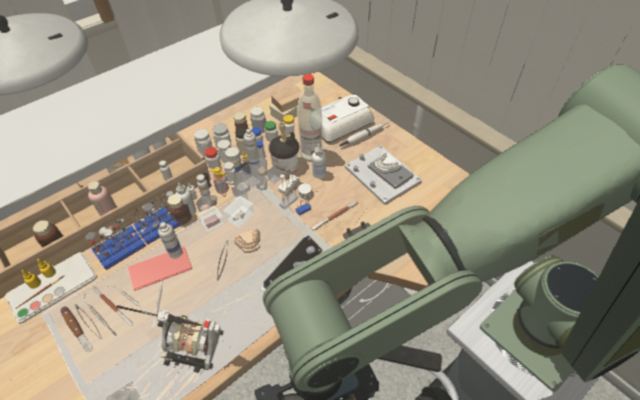

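The top view shows the fixture at about (427,196) with buttons at (424,158), (403,170) and (402,203). The grey plate with the white model is askew at (437,201). The rack is at (239,238), its centre pin looking longest, and the wax knife lies at (333,207). Next I'll locate these roughly.

```bash
python3 - <<'E'
from h import *
d=dict(np.load('top0.npz')); im=d['image']
a=cv2.resize(im[145:245,385:470],None,fx=4.5,fy=4.5,interpolation=2)
b=cv2.resize(im[195:270,190:285],None,fx=4.2,fy=4.2,interpolation=2)
o=np.zeros((460,790,3),np.uint8); o[:a.shape[0],:a.shape[1]]=a[:460]; o[:b.shape[0],385:385+b.shape[1]]=b
cv2.imwrite('pics/crop.png',o)
c=cloud(d)
for n,u,v in [('plateTL',419,176),('deck c',400,225),('rack',239,237),('pin',239,252),('bare',360,260),('dark',335,245)]: print(n,c[v,u].round(1))
# deck corners: deck-height depth mask
m=((np.abs(c[...,2]-14)<8)).astype(np.uint8); m[:, :385]=0; m[:,475:]=0;m[:140]=0;m[250:]=0
cn=max(cv2.findContours(m,0,2)[0],key=cv2.contourArea); r=cv2.minAreaRect(cn); bx=cv2.boxPoints(r); print(r,onz(d,bx[:,0],bx[:,1],14).round(1))
E
```

```text
plateTL [649.7 -61.9  25.1]
deck c [539.6 -17.9  12.6]
rack [514.5 337.2  56.1]
pin [483.3 331.7  83. ]
bare [461.5  72.9   0.5]
dark [495.7 129.6   9.2]
((427.7907409667969, 195.7661590576172), (66.89684295654297, 83.31597137451172), 3.1798300743103027) [[ 516.1    0.9   14. ]
 [ 706.9  -14.8   14. ]
 [ 697.6 -169.3   14. ]
 [ 506.8 -149.8   14. ]]
```

View pics/crop.png

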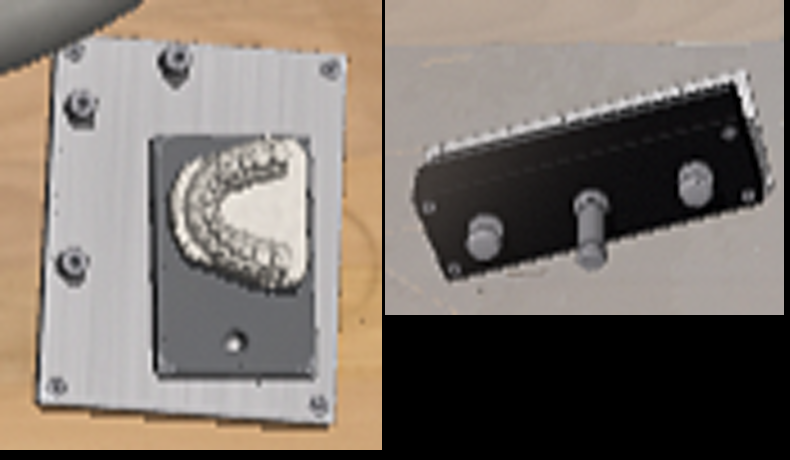

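The dowel is the middle pin: in the crop its handle runs from (590,205) to (592,255), with mushroom heads left and right. The plate needs roughly +30 mm in x and +35 mm in y. I'll plan the first flight with a helper.

```bash
cat >> h.py <<'E'
def plan(target,yaw_y=None):
    """world target TCP -> tool-frame shift; yaw_y: wanted world angle deg of tool y (mod 180)"""
    o=sensors.get_obs(); Rt=q2R(o['eef_rot']); s=Rt.T@(np.array(target,float)-o['ee_pos'])
    a=np.degrees(np.arctan2(Rt[1,1],Rt[0,1])); t=None
    if yaw_y is not None: t=-((yaw_y-a+90)%180-90)
    print('tcp',np.round(o['ee_pos'],1),'yang',round(a,2),'shift',s.round(1),'turn(tool z)',t,'t',o['t'],'F',np.round(o['wrist_force'],1))
    return s
E
python3 - <<'E'
from h import *
d=cam('wrist'); print(np.array(d['T_tool_cam']).round(3),d['K'])
plan([560,-85,260],85.3)
d=dict(np.load('top0.npz')); c=cloud(d); print('lamp',c[100:160:20,340].round(0))
E
```

```text
[[ 1.00000e-03  9.62000e-01  2.72000e-01  7.60310e+01]
 [ 1.00000e+00 -1.00000e-03  0.00000e+00 -3.20000e-02]
 [ 1.00000e-03  2.72000e-01 -9.62000e-01 -1.71226e+02]
 [ 0.00000e+00  0.00000e+00  0.00000e+00  1.00000e+00]] [[287.59370244   0.         317.4131163 ]
 [  0.         287.59370244 201.00085786]
 [  0.           0.           1.        ]]
tcp [160.9 551.6 213.3] yang 73.74 shift [-561.4 -499.5  -46. ] turn(tool z) -11.562629527981812 t 0.15 F [-0.3 -0.2  0. ]
lamp [[652. 143. 540.]
 [632. 143. 535.]
 [611. 143. 532.]]
```

{"fn": "send_rows", "kwargs": {"deltas": [[1,[-31.2,-27.75,0.7],0],[1,[-31.2,-27.75,0.7],0],[1,[-31.2,-27.75,0.7],0],[1,[-31.2,-27.75,0.7],0],[1,[-31.2,-27.75,0.7],0],[1,[-31.2,-27.75,0.7],0],[1,[-31.2,-27.75,0.7],0],[1,[-31.2,-27.75,0.7],0],[1,[-31.2,-27.75,0.7],0],[1,[-31.2,-27.75,0.7],0]]}}

```text
t: 0.98
ee_pos: [382.8, 197.1, 207.0]
eef_rot: [0.0, 0.141, 0.99, 0.0]
wrist_force: [0.4, 0.4, 0.4]
finger_gap: 91.5
grasp_force: 0.0
```

{"fn": "send_rows", "kwargs": {"deltas": [[1,[-31.2,-27.75,0.7],0],[1,[-31.2,-27.75,0.7],0],[1,[-31.2,-27.75,0.7],0],[1,[-31.2,-27.75,0.7],0],[1,[-31.2,-27.75,0.7],0],[1,[-31.2,-27.75,0.7],0],[1,[-31.2,-27.75,0.7],0],[1,[-31.2,-27.75,0.7],0],[1,[0,0,0],-5.78],[1,[0,0,0],-5.78]]}}

```text
t: 1.82
ee_pos: [560.1, -85.6, 200.3]
eef_rot: [-0.001, 0.04, 0.999, 0.0]
wrist_force: [-0.6, 1.0, -0.7]
finger_gap: 91.3
grasp_force: 0.0
```

```bash
python3 - <<'E'
from h import *
plan([560,-85,200],85.3)
d=cam('wrist'); cv2.imwrite('pics/w1.png',d['image'])
np.savez('w1.npz',image=d['image'],z_map=d['z_map'],P=d['P'],R=d['R'],K=d['K'])
E
```

```text
tcp [560.1 -85.6 200.3] yang 85.37 shift [0.2 0.6 0.3] turn(tool z) 0.06879113273208759 t 1.8167 F [-0.6  1.  -0.7]
```

View pics/w1.png

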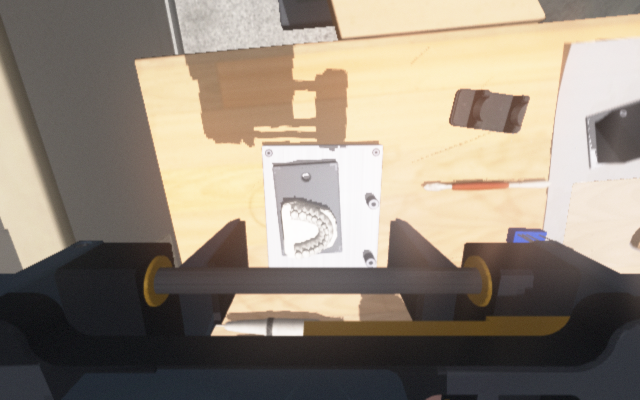

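Wrist view (robot side up): the deck's near edge runs (263,147)–(383,147), the side stops are at (372,202) and (368,259), the plate hole is at (307,176), and the model is at (308,228).

```bash
python3 - <<'E'
from h import *
d=dict(np.load('w1.npz')); c=cloud(d); im=d['image']; z=c[...,2]
print('zs deck',np.median(z[160:180,345:360]),'plate',np.median(z[185:195,285:300]),'table',np.median(z[170:200,400:420]))
V,U=np.mgrid[:400,:640]
for (u,v) in [(372,202),(368,259)]:
    m=(abs(U-u)<12)&(abs(V-v)<12)&(z>25)&(z<36); p=c[m]; print('button',m.sum(),p.mean(0).round(1),((p.max(0)+p.min(0))/2).round(1),np.ptp(p,0).round(1))
g=cv2.cvtColor(im,cv2.COLOR_BGR2GRAY); hsv=cv2.cvtColor(im,cv2.COLOR_BGR2HSV)
roi=(U>255)&(U<395)&(V>140)&(V<262)
deck=(roi&(hsv[...,1]<40)).astype(np.uint8)
cv2.imwrite('pics/m.png',deck*255)
# edges of deck by rows: right edge columns, left edge columns; near edge rows
R_=[(np.where(deck[v])[0].max(),v) for v in range(155,255)]; L=[(np.where(deck[v])[0].min(),v) for v in range(155,195)]
N=[(u,np.where(deck[:,u])[0].min()) for u in range(272,375)]
def line(pts,zz):
    pts=np.array(pts,float); w=onz(d,pts[:,0],pts[:,1],zz)[:,:2].astype(np.float32)
    vx,vy,x,y=cv2.fitLine(w,cv2.DIST_HUBER,0,.01,.01).ravel(); return np.degrees(np.arctan2(vy,vx))%180,(x.round(1),y.round(1))
for n,p in [('right +y',R_),('left -y',L),('near',N)]: print(n,line(p,14))
# plate: dark pixels
dark=(roi&(g<115)&(z>20)&(z<32)).astype(np.uint8); dark=cv2.morphologyEx(dark,cv2.MORPH_OPEN,np.ones((3,3)))
Rp=[(np.where(dark[v,:352])[0].max(),v) for v in range(168,190)]; Lp=[(np.where(dark[v,:352])[0].min(),v) for v in range(168,190)]; Np=[(u,np.where(dark[:,u])[0].min()) for u in range(282,332)]
for n,p in [('pl right',Rp),('pl left',Lp),('pl near',Np)]: print(n,line(p,26))
h=(abs(U-307)<8)&(abs(V-176)<8); print(g[168:185,298:317])
E
```

```text
zs deck 14.614094785233164 plate 26.774261683877597 table 0.43497595635278685
button 106 [589.4 -19.9  29.9] [589.7 -19.8  28.8] [13.5 13.6  6.5]
button 97 [668.6 -26.   29.8] [669.1 -25.7  28.8] [13.7 13.9  7.5]
right +y (np.float32(176.04713), (np.float32(595.5), np.float32(-8.2)))
left -y (np.float32(175.5013), (np.float32(546.2), np.float32(-153.3)))
near (np.float32(85.42078), (np.float32(514.1), np.float32(-77.0)))Traceback (most recent call last):
  File "<stdin>", line 20, in <module>
    return umr_maximum(a, axis, None, out, keepdims, initial, where)
ValueError: zero-size array to reduction operation maximum which has no identity
```

```bash
cat >> h.py <<'E'
FY=np.radians(-4.35); ex=np.array([np.cos(FY),np.sin(FY)]); ey=np.array([-ex[1],ex[0]])
HOME=np.array([629.2,-22.8])-47*ey; ORG=HOME-16*ex-16*ey; BUSH=HOME-44*ex
def fix(p): p=np.asarray(p)[...,:2]-ORG; return np.stack([p@ex,p@ey],-1)
def unfix(x,y): return ORG+x*ex+y*ey
E
python3 - <<'E'
from h import *
d=dict(np.load('w1.npz')); p=np.array([[275,163],[338,161],[342,254],[307,176]])
print(ORG,BUSH,fix(onz(d,p[:,0],p[:,1],26)).round(1))
E
```

```text
[608.46760974 -84.40493482] [581.76185121 -66.32725628] [[-74.5 -56.2]
 [-76.6  19.6]
 [ 45.8  26.7]
 [-58.5 -17.9]]
```

```bash
python3 - <<'E'
from h import *
print(fix([560.1,-85.6]))
plan([*unfix(-108,-17),19],85.65);plan([*unfix(-64,-17),19],85.65)
E
```

```text
[-48.13763387  -4.86025289]
tcp [559.6 -84.7 200.5] yang 85.63 shift [ 59.  -13.1 181.5] turn(tool z) -0.022164874821541503 t 1.8667 F [ 0.5 -0.6  0.3]
tcp [559.6 -84.7 200.5] yang 85.63 shift [ 15.  -13.  181.5] turn(tool z) -0.022164874821541503 t 1.8667 F [ 0.5 -0.6  0.3]
```

{"fn": "send_rows", "kwargs": {"deltas": [[0.5,[29.5,-6.5,10],0],[0.5,[29.5,-6.5,20],0],[0.5,[0,0,36],0],[0.5,[0,0,36],0],[0.5,[0,0,36],0],[0.5,[0,0,30],0],[0.5,[0,0,13.5],0],[0.5,[0,0,0],0],[0.5,[-6,0,0],0],[0.5,[-5,0,0],0]]}}

```text
t: 2.7
ee_pos: [512.1, -92.4, 21.1]
eef_rot: [0.001, 0.041, 0.999, -0.0]
wrist_force: [0.3, -0.6, -0.7]
finger_gap: 45.2
grasp_force: 0.0
```

{"fn": "send_rows", "kwargs": {"deltas": [[0.5,[-4,0,0],0],[0.5,[-4,0,0],0],[0.5,[-4,0,0],0],[0.5,[-4,0,0],0],[0.5,[-4,0,0],0],[0.5,[-4,0,0],0],[0.5,[-4,0,0],0],[0.5,[-3,0,0],0],[0.5,[0,0,0],0],[0.5,[0,0,0],0]]}}

```text
t: 3.53
ee_pos: [542.5, -95.1, 19.9]
eef_rot: [0.001, 0.041, 0.999, -0.0]
wrist_force: [0.1, -1.0, 1.1]
finger_gap: 45.5
grasp_force: 0.0
```

```bash
python3 - <<'E'
from h import *
plan([0,0,0],85.65)
print(fix(sensors.get_obs()['ee_pos']))
d=cam('top'); np.savez('t2.npz',**{k:d[k] for k in ['image','z_map','P','R','K']})
d2=cam('wrist');
a=cv2.resize(d['image'][145:245,380:480],None,fx=4,fy=4,interpolation=2)
b=d2['image'][:,150:540]; cv2.imwrite('pics/p2.png',np.hstack([a,b]))
E
```

```text
tcp [542.5 -95.1  19.9] yang 85.3 shift [548.5  50.2  18.7] turn(tool z) -0.3541145398455541 t 3.5333 F [ 0.1 -1.   1.1]
[-64.96817519 -15.62237238]
```

View pics/p2.png

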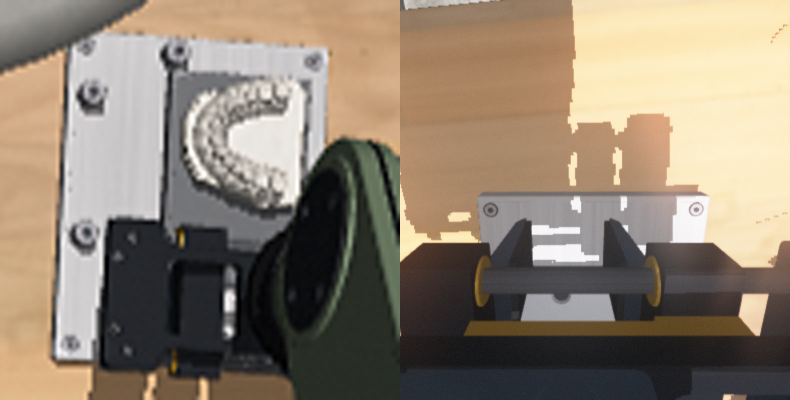

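The plate is squared. In the top crop its far-left corner is at (178,72), just below the end stop at (175,50). Next I'll measure the gap.

```bash
python3 - <<'E'
from h import *
d=dict(np.load('t2.npz')); p=np.array([[178,72],[166,200],[308,82],[175,46],[91,88],[84,231]])/4+[380,145]
print(fix(onz(d,p[:3,0],p[:3,1],26)).round(1),fix(onz(d,p[3:,0],p[3:,1],30)).round(1))
E
```

```text
[[ 70.   14.5]
 [ -3.7  18.4]
 [ 69.5 -59.7]] [[ 84.1  17.8]
 [ 56.5  64.3]
 [-24.8  64.5]]
```

{"fn": "send_rows", "kwargs": {"deltas": [[0.5,[12,0,0],0],[0.2,[0,0,-41],0],[0,[0,0,-41],0],[0,[-30,-26.5,0],0],[0,[-30,-26.5,0],0],[0,[-30,-26.5,0],0],[0,[0,0,41],0],[0,[0,0,41],0],[0,[0,0,0],0],[0,[0,3,0],0]]}}

```text
t: 4.47
ee_pos: [611.2, -177.4, 18.0]
eef_rot: [-0.003, 0.041, 0.999, 0.001]
wrist_force: [0.3, -0.1, 0.4]
finger_gap: 0.5
grasp_force: 0.0
```

{"fn": "send_rows", "kwargs": {"deltas": [[0,[0,5,0],0],[0,[0,5,0],0],[0,[0,5,0],0],[0,[0,5,0],0],[0,[0,5,0],0],[0,[0,5,0],0],[0,[0,5,0],0],[0,[0,5,0],0],[0,[0,4,0],0],[0,[0,0,0],0]]}}

```text
t: 5.3
ee_pos: [617.7, -133.8, 21.4]
eef_rot: [0.002, 0.041, 0.999, -0.001]
wrist_force: [0.4, -3.4, 6.4]
finger_gap: 0.5
grasp_force: 2.6
```

```bash
python3 - <<'E'
from h import *
plan([0,0,0],85.65)
print(fix(sensors.get_obs()['ee_pos']))
E
```

```text
tcp [ 617.7 -133.8   21.4] yang 85.34 shift [626.6  83.2  19.1] turn(tool z) -0.3090837319488884 t 5.3 F [ 0.4 -3.4  6.4]
[ 12.96619612 -48.58514862]
```

{"fn": "send_rows", "kwargs": {"deltas": [[0,[0,2,0],0],[0,[0,2,0],0],[0,[0,2,0],0],[0,[0,1,0],0],[0,[0,1,0],0],[0,[0,1,0],0],[0,[0,0,0],0],[0,[0,0,0],0],[0,[0,0,0],0],[0,[0,0,0],0]]}}

```text
t: 6.13
ee_pos: [618.4, -125.6, 21.3]
eef_rot: [0.002, 0.041, 0.999, -0.001]
wrist_force: [0.1, -4.3, 6.5]
finger_gap: 0.1
grasp_force: 3.5
```

```bash
python3 - <<'E'
from h import *
plan([0,0,0],85.65)
print(fix(sensors.get_obs()['ee_pos']))
d=cam('top'); np.savez('t3.npz',**{k:d[k] for k in ['image','z_map','P','R','K']})
a=cv2.resize(d['image'][145:245,380:480],None,fx=4,fy=4,interpolation=2)
b=cam('wrist')['image'][:,150:540]; cv2.imwrite('pics/p3.png',np.hstack([a,b]))
E
```

```text
tcp [ 618.4 -125.6   21.3] yang 85.32 shift [626.7  74.7  19. ] turn(tool z) -0.3331099774622288 t 6.1333 F [ 0.1 -4.3  6.5]
[ 13.07547452 -40.3431219 ]
```

View pics/p3.png

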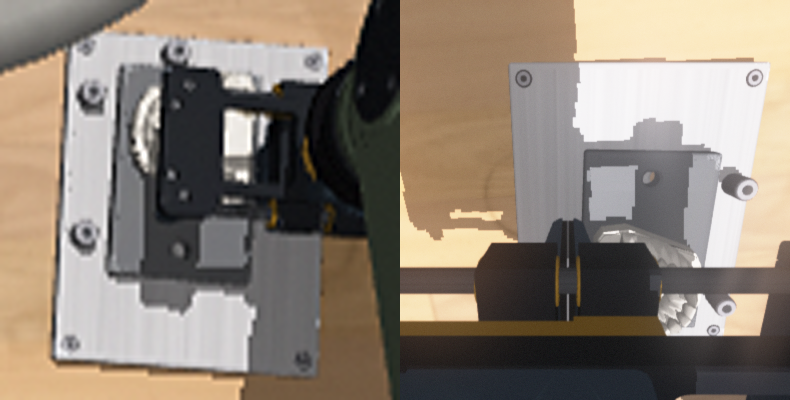

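The plate's +y edge is at crop x≈118 (top) and 108 (bottom), about 7 mm short of the side stops at 91 and 84. I'll keep pushing.

{"fn": "send_rows", "kwargs": {"deltas": [[0,[0,2,0],0],[0,[0,2,0],0],[0,[0,2,0],0],[0,[0,1,0],0],[0,[0,1,0],0],[0,[0,1,0],0],[0,[0,1,0],0],[0,[0,1,0],0],[0,[0,1,0],0],[0,[0,0,0],0]]}}

```text
t: 7.07
ee_pos: [620.3, -117.0, 21.5]
eef_rot: [0.003, 0.04, 0.999, -0.004]
wrist_force: [1.1, -14.9, 3.9]
finger_gap: 0.4
grasp_force: 7.2
```

```bash
python3 - <<'E'
from h import *
plan([0,0,0],85.65)
print(fix(sensors.get_obs()['ee_pos']))
E
```

```text
tcp [ 620.3 -117.    21.5] yang 85.44 shift [627.8  67.5  17.1] turn(tool z) -0.20921981042310733 t 7.0667 F [  1.1 -14.9   3.9]
[ 14.29699709 -31.60032739]
```

{"fn": "send_rows", "kwargs": {"deltas": [[0,[0,2,0],0],[0,[0,1,0],0],[0,[0,-20,0],0],[0,[0,0,-41],0],[0,[0,0,-41],0],[0,[30.5,22,0],0],[0,[30.5,22,0],0],[0,[30.5,22,0],0],[0,[0,0,41],0],[0,[0,0,40],0]]}}

```text
t: 7.9
ee_pos: [531.6, -54.7, 22.9]
eef_rot: [0.004, 0.04, 0.999, 0.0]
wrist_force: [0.1, -0.0, 0.1]
finger_gap: 0.5
grasp_force: 0.0
```

```bash
python3 - <<'E'
from h import *
plan([*unfix(-57,16),20],85.65)
print(fix(sensors.get_obs()['ee_pos']))
E
```

```text
tcp [531.6 -54.7  22.9] yang 85.38 shift [-21.9  -7.7   3. ] turn(tool z) -0.27491260888083957 t 7.9 F [ 0.1 -0.   0.1]
[-78.90192684  23.78498114]
```

{"fn": "send_rows", "kwargs": {"deltas": [[0,[0,-7.5,1],0],[0,[-3,0,0],0],[0,[-3,0,0],0],[0,[-3,0,0],0],[0,[-3,0,0],0],[0,[-3,0,0],0],[0,[-2,0,0],0],[0,[-2,0,0],0],[0,[-1,0,0],0],[0,[0,0,0],0]]}}

```text
t: 8.73
ee_pos: [547.8, -65.3, 19.8]
eef_rot: [-0.003, 0.041, 0.999, 0.0]
wrist_force: [-5.7, 0.3, 5.3]
finger_gap: 0.7
grasp_force: 3.1
```

```bash
python3 - <<'E'
from h import *
plan([*unfix(-57,16),20],85.65)
print(fix(sensors.get_obs()['ee_pos']))
E
```

```text
tcp [547.8 -65.3  19.8] yang 85.3 shift [-4.9  1.6 -0.3] turn(tool z) -0.34674222641656627 t 8.7333 F [-5.7  0.3  5.3]
[-61.91293146  14.44519181]
```

{"fn": "send_rows", "kwargs": {"deltas": [[0,[-1,0,0],0],[0,[-1,0,0],0],[0,[-1,0,0],0],[0,[-1,0,0],0],[0,[-1,0,0],0],[0,[-1,0,0],0],[0,[-1,0,0],0],[0,[0,0,0],0],[0,[0,0,0],0],[0,[0,0,0],0]]}}

```text
t: 9.57
ee_pos: [548.1, -65.2, 19.5]
eef_rot: [-0.01, 0.041, 0.999, 0.001]
wrist_force: [-18.6, -0.0, 15.5]
finger_gap: 0.6
grasp_force: 9.4
```

```bash
python3 - <<'E'
from h import *
plan([*unfix(-57,16),20],85.65)
print(fix(sensors.get_obs()['ee_pos']))
d=cam('top'); np.savez('t4.npz',**{k:d[k] for k in ['image','z_map','P','R','K']})
a=cv2.resize(d['image'][145:245,380:480],None,fx=5,fy=5,interpolation=2)
cv2.imwrite('pics/p4.png',a)
E
```

```text
tcp [548.1 -65.2  19.5] yang 85.32 shift [-4.6  1.5 -0.6] turn(tool z) -0.32771368512891286 t 9.5667 F [-18.6  -0.   15.5]
[-61.62448523  14.55318224]
```

View pics/p4.png

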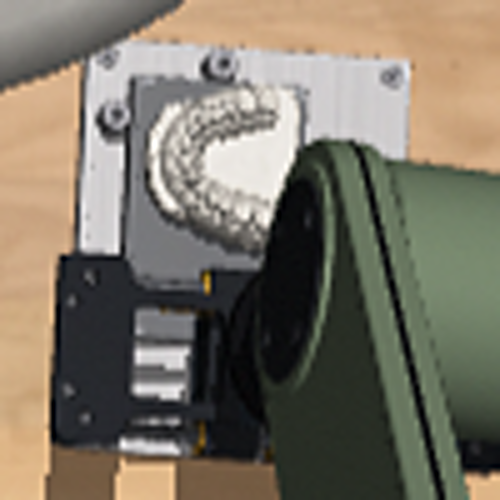

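{"fn": "send_rows", "kwargs": {"deltas": [[0,[15,0,0],0],[0,[0,0,-40],0],[0.5,[0,0,-40],0],[1,[0,0,-40],0],[1,[-10,-15,-40],0],[1,[0,0,0],0],[1,[0,0,0],0],[1,[0,0,0],0],[1,[0,0,0],0],[1,[0,0,0],0]]}}

```text
t: 10.45
ee_pos: [549.6, -79.5, 176.1]
eef_rot: [-0.002, 0.041, 0.999, 0.0]
wrist_force: [-0.3, 0.2, 0.8]
finger_gap: 51.0
grasp_force: 0.0
```

```bash
python3 - <<'E'
from h import *
d=cam('wrist'); np.savez('w5.npz',**{k:d[k] for k in ['image','z_map','P','R','K']})
plan([0,0,0],85.65)
cv2.imwrite('pics/p5.png',cv2.resize(d['image'][130:290,230:410],None,fx=3.7,fy=3.7,interpolation=2))
E
```

```text
tcp [549.8 -79.5 176.2] yang 85.31 shift [553.8  34.2 178. ] turn(tool z) -0.3351898127431667 t 10.5 F [-0.1 -0.2 -0.6]
```

View pics/p5.png

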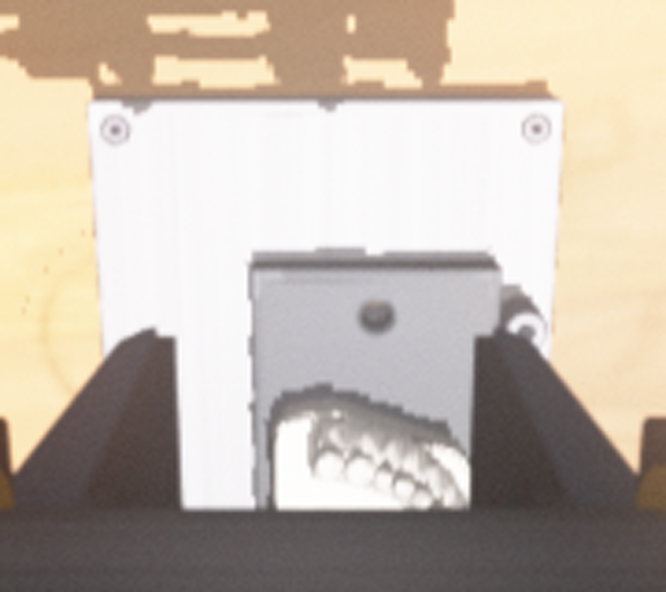

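```bash
python3 - <<'E'
from h import *
d=dict(np.load('w5.npz')); p=np.array([[377,317],[254,268],[500,268],[527,328],[93,100],[562,100]])/3.7+[229.9,129.9]
print(fix(onz(d,p[:3,0],p[:3,1],26)).round(1),fix(onz(d,p[3:4,0],p[3:4,1],30)).round(1),fix(onz(d,p[4:,0],p[4:,1],14)).round(1))
print('BUSH',fix(BUSH),BUSH)
E
```

```text
[[-27.1  16.9]
 [-43.5 -21.8]
 [-43.1  55.4]] [[-24.5  64. ]] [[-94.8 -71.7]
 [-94.1  74.7]]
BUSH [-28.  16.] [581.76185121 -66.32725628]
```

```bash
python3 - <<'E'
from h import *
plan([455,330,200],102)
E
```

```text
tcp [549.8 -79.5 176.2] yang 85.31 shift [128.  400.4 -23.2] turn(tool z) -16.68518981274316 t 10.5 F [-0.1 -0.2 -0.6]
```

{"fn": "send_rows", "kwargs": {"deltas": [[0.5,[12,38,-2.3],0],[0.5,[12,38,-2.3],0],[0.5,[12,38,-2.3],0],[0.5,[12,38,-2.3],0],[0.5,[12,38,-2.3],0],[0.5,[12,38,-2.3],0],[0.5,[12,38,-2.3],0],[0.5,[12,38,-2.3],0],[0.5,[12,38,-2.3],0],[0.5,[12,38,-2.3],0]]}}

```text
t: 11.33
ee_pos: [460.9, 310.5, 200.1]
eef_rot: [-0.001, 0.041, 0.999, -0.0]
wrist_force: [0.9, -0.1, -0.2]
finger_gap: 45.7
grasp_force: 0.0
```

{"fn": "send_rows", "kwargs": {"deltas": [[1,[8,20,0],0],[1,[0,0,0],-5.6],[1,[0,0,0],-5.6],[1,[0,0,0],-5.6],[1,[0,0,0],0],[1,[0,0,0],0],[1,[0,0,0],0],[1,[0,0,0],0],[1,[0,0,0],0],[1,[0,0,0],0]]}}

```text
t: 12.17
ee_pos: [455.9, 329.2, 200.9]
eef_rot: [0.0, -0.105, 0.994, 0.0]
wrist_force: [0.0, 0.5, 0.2]
finger_gap: 91.5
grasp_force: 0.0
```

```bash
python3 - <<'E'
from h import *
plan([455,330,200],102)
d=cam('wrist'); np.savez('w6.npz',**{k:d[k] for k in ['image','z_map','P','R','K']})
cv2.imwrite('pics/p6.png',cv2.resize(d['image'][100:270,200:440],None,fx=3.3,fy=3.3,interpolation=2))
E
```

```text
tcp [455.9 329.2 200.9] yang 102.05 shift [0.7 1.  0.9] turn(tool z) 0.05023744985432188 t 12.1667 F [0.  0.5 0.2]
```

View pics/p6.png

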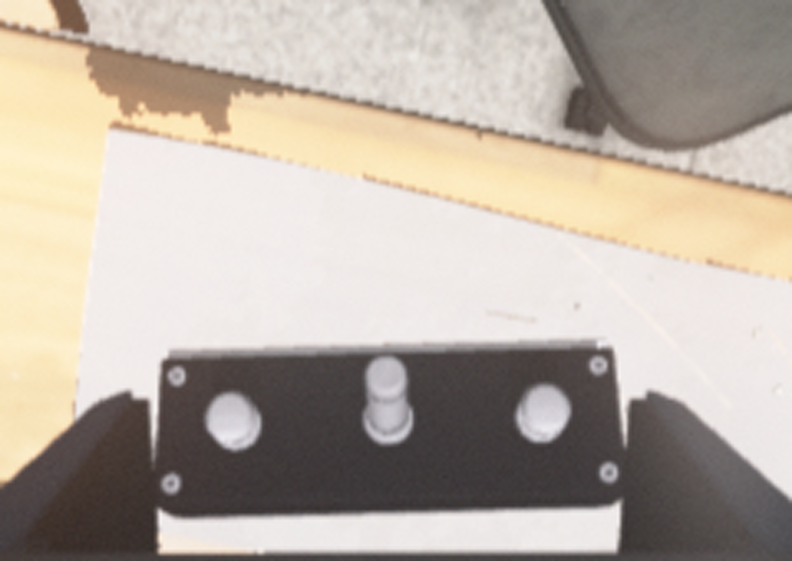

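The dowel is clearly the middle pin: handle end at about (386,374) in the crop, collar at (388,425). The short pins are at (231,418) and (546,409).

```bash
python3 - <<'E'
from h import *
d=dict(np.load('w6.npz')); c=cloud(d)
p=np.array([[231,418],[546,409],[386,374],[177,376],[598,365],[171,485],[608,471]])/3.3+[199.9,99.9]
A=onz(d,p[:2,0],p[:2,1],61.3)[:,:2]; v=A[1]-A[0]; print('heads',A.round(1),'len',np.linalg.norm(v),'yang',np.degrees(np.arctan2(v[1],v[0])))
print('top',onz(d,p[2:3,0],p[2:3,1],82.6).round(1))
s=np.array([c[int(round(y)),int(round(x))] for x,y in p[3:]]); print(s.round(1)); 
for i,j in [(0,1),(2,3)]: w=s[j]-s[i]; print(np.degrees(np.arctan2(w[1],w[0])))
a=np.degrees(np.arctan2(v[1],v[0])); ry=v/np.linalg.norm(v); rx=np.array([ry[1],-ry[0]])
V,U=np.mgrid[:400,:640]; cc=c[(abs(U-317)<10)&(V>200)&(V<240)]; cc=cc[(cc[:,2]>66)&(cc[:,2]<90)]
print(len(cc),cc.mean(0).round(1)); q=cc[:,:2]@rx; print('top pts', cc[cc[:,2]>80].mean(0).round(1)); 
o=np.array(onz(d,p[2:3,0],p[2:3,1],82.6)[0][:2]); 
for k in np.arange(66,86,3):
    m=abs(cc[:,2]-k)<1.5
    if m.any(): print(k,m.sum(),((cc[m][:,:2]-o)@rx).mean().round(1),((cc[m][:,:2]-o)@ry).mean().round(1))
print('rx',rx)
E
```

```text
heads [[508.7 284. ]
 [482.4 390.6]] len 109.8407770985136 yang 103.84997401403767
top [[474.7 332.1  82.6]]
[[506.3 260.   37.6]
 [469.6 410.6  38.9]
 [537.8 267.8  62.4]
 [501.  418.1  61.2]]
103.68210295006219
103.79301677135922
230 [480.8 333.3  79.3]
top pts [477.6 332.3  83. ]
66 10 20.3 0.9
69 13 18.8 -0.7
72 16 15.8 0.3
75 20 13.5 0.1
78 28 3.6 -0.9
81 68 1.7 0.1
84 65 3.1 -0.7
rx [0.97092586 0.2393804 ]
```

```bash
python3 - <<'E'
from h import *
plan([478.2,333.2,55],103.8)
E
```

```text
tcp [455.9 329.2 200.9] yang 102.06 shift [-22.6  -0.8 145.9] turn(tool z) -1.742226944678535 t 12.2167 F [ 0.4 -0.4  0. ]
```

{"fn": "send_rows", "kwargs": {"deltas": [[0.4,[0,0,0],-1.75],[0.4,[-11,-0.5,10],0],[0.4,[-11,-0.5,20],0],[0.4,[0,0,20],0],[0.4,[0,0,20],0],[0.4,[0,0,10],0],[0.4,[0,0,0],0],[0.4,[0,0,0],0],[0.4,[0,0,0],0],[0.4,[0,0,0],0]]}}

```text
t: 13.05
ee_pos: [478.3, 334.2, 122.2]
eef_rot: [0.001, -0.121, 0.993, 0.001]
wrist_force: [-0.3, 0.2, 0.3]
finger_gap: 36.7
grasp_force: 0.0
```

```bash
python3 - <<'E'
from h import *
plan([478.2,333.2,55],103.8)
E
```

```text
tcp [478.3 334.2 122.2] yang 103.85 shift [ 0.5 -1.  67.2] turn(tool z) 0.04533032211786292 t 13.05 F [-0.3  0.2  0.3]
```

{"fn": "send_rows", "kwargs": {"deltas": [[0.4,[0.5,-0.7,20],0],[0.4,[0,0,20],0],[0.4,[0,0,15],0],[0.4,[0,0,11],0],[0.4,[0,0,0],0],[0,[0,0,0],0],[0,[0,0,0],0],[0,[0,0,0],0],[0,[0,0,0],0],[0,[0,0,0],0]], "force": 20}}

```text
t: 13.88
ee_pos: [477.7, 333.4, 55.9]
eef_rot: [0.001, -0.121, 0.993, 0.001]
wrist_force: [-0.2, 0.0, 1.6]
finger_gap: 13.3
grasp_force: 20.0
```

{"fn": "send_rows", "kwargs": {"deltas": [[0,[2.3,0,-3.28],0],[0,[2.3,0,-3.28],0],[0,[2.3,0,-3.28],0],[0,[2.3,0,-3.28],0],[0,[2.3,0,-3.28],0],[0,[2.3,0,-3.28],0],[0,[2.3,0,-3.28],0],[0,[2.3,0,-3.28],0],[0,[2.3,0,-3.28],0],[0,[2.3,0,-3.28],0]]}}

```text
t: 14.72
ee_pos: [454.5, 327.2, 88.0]
eef_rot: [-0.0, -0.121, 0.993, 0.0]
wrist_force: [-0.4, -0.1, -0.7]
finger_gap: 13.3
grasp_force: 20.0
```

{"fn": "send_rows", "kwargs": {"deltas": [[0,[0,0,-10],0],[0,[0,0,-20],0],[0,[0,0,-20],0],[0,[0,0,-20],0],[0,[0,0,0],0],[0,[0,0,0],0],[0,[0,0,0],0],[0,[0,0,0],0],[0,[0,0,0],0],[0,[0,0,0],0]]}}

```text
t: 15.55
ee_pos: [454.4, 327.0, 156.7]
eef_rot: [-0.001, -0.121, 0.993, -0.0]
wrist_force: [0.2, 0.8, -0.7]
finger_gap: 13.1
grasp_force: 20.0
```

```bash
python3 - <<'E'
from h import *
plan([*unfix(-60,16),140],85.65)
d=cam('wrist'); np.savez('w7.npz',**{k:d[k] for k in ['image','z_map','P','R','K']})
t=cam('top'); np.savez('t7.npz',**{k:t[k] for k in ['image','z_map','P','R','K']})
a=cv2.resize(d['image'][80:270,220:420],(400,380)); b=cv2.resize(t['image'][195:290,190:290],(400,380)); cv2.imwrite('pics/p7.png',np.hstack([a,b]))
E
```

```text
tcp [454.4 327.  156.7] yang 103.85 shift [   0.8 -402.4   16.9] turn(tool z) 18.199401458329177 t 15.55 F [ 0.2  0.8 -0.7]
```

View pics/p7.png

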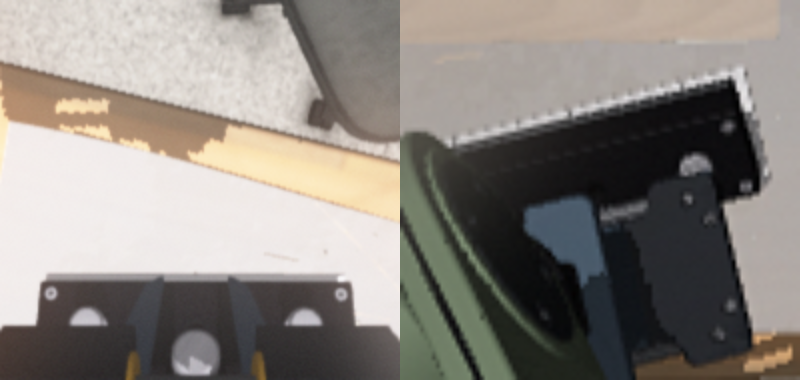

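The dowel is out, with its handle end visible between the pads at px (317,256). I'll straighten it by pivoting the shank against the deck's fixed near edge.

```bash
python3 - <<'E'
from h import *
plan([*unfix(-145,10),120],85.65)
d=dict(np.load('w7.npz')); o=sensors.get_obs(); c=cloud(d); Rt=q2R(o['eef_rot'])
t=(c-np.array(o['ee_pos']))@Rt
V,U=np.mgrid[:400,:640]; m=(abs(U-317)<16)&(abs(V-256)<16)&(abs(t[...,1])<9)&(t[...,2]<10)&(t[...,2]>-60)&(d['z_map']>0)
q=t[m]; print(m.sum(), q.mean(0).round(1), q.min(0).round(1), q.max(0).round(1))
E
```

```text
tcp [454.6 327.2 157.1] yang 103.85 shift [  83.7 -381.7   37.3] turn(tool z) 18.201713016834844 t 15.65 F [-0.5 -0.3 -0.9]
700 [  5.3  -0.8 -28.6] [ -7.5  -8.7 -56. ] [ 15.9   7.  -13. ]
```

{"fn": "send_rows", "kwargs": {"deltas": [[0,[8.4,-38.2,0],0],[0,[8.4,-38.2,0],0],[0,[8.4,-38.2,0],0],[0,[8.4,-38.2,0],0],[0,[8.4,-38.2,0],0],[0,[8.4,-38.2,0],0],[0,[8.4,-38.2,0],0],[0,[8.4,-38.2,0],0],[0,[8.4,-38.2,0],0],[0,[8.4,-38.2,0],0]]}}

```text
t: 16.48
ee_pos: [464.3, -65.5, 157.7]
eef_rot: [0.0, -0.121, 0.993, 0.0]
wrist_force: [0.8, -0.6, -0.7]
finger_gap: 13.4
grasp_force: 20.0
```

{"fn": "send_rows", "kwargs": {"deltas": [[0,[0,0,10],6.07],[0,[0,0,10],6.07],[0,[0,0,10],6.07],[0,[0,0,7],0],[0,[0,0,0],0],[0,[0,0,0],0],[0,[0,0,0],0],[0,[0,0,0],0],[0,[0,0,0],0],[0,[0,0,0],0]]}}

```text
t: 17.32
ee_pos: [464.9, -63.6, 121.0]
eef_rot: [0.0, 0.038, 0.999, -0.0]
wrist_force: [0.2, -0.9, -0.6]
finger_gap: 13.6
grasp_force: 20.0
```

```bash
cat >> h.py <<'E'
def disc():
    """handle end disc seen by wrist camera, tool coords"""
    o=sensors.get_obs(); d=cam('wrist'); c=cloud(d); Rt=q2R(o['eef_rot']); t=(c-np.array(o['ee_pos']))@Rt
    m=(abs(t[...,1])<8)&(t[...,2]<-15)&(t[...,2]>-45)&(abs(t[...,0])<22)&(d['z_map']>0)
    q=t[m]; k=q[:,2]<np.percentile(q[:,2],2)+8; q=q[k]
    n=np.linalg.svd(q-q.mean(0),full_matrices=False)[2][2]; n*=-np.sign(n[2])
    print('disc n',len(q),'mid',((q.max(0)+q.min(0))/2).round(1),'mean',q.mean(0).round(1),'normal',n.round(2),'tilt x deg',np.degrees(np.arctan2(n[0],-n[2])).round(1))
    return d,t
E
python3 - <<'E'
from h import *
plan([*unfix(-140,10),34],85.65)
d,t=disc(); np.save('tt.npy',t); cv2.imwrite('pics/x8.png',d['image'])
# axial profile around handle: column at image centre
g=cv2.cvtColor(d['image'],cv2.COLOR_BGR2GRAY)
print(g[215:300:4,301:336:3])
E
```

```text
tcp [464.9 -63.6 121. ] yang 85.68 shift [-4.6  0.1 87. ] turn(tool z) 0.031327508044583396 t 17.3167 F [ 0.2 -0.9 -0.6]
disc n 98 mid [ -0.7  -0.  -39.6] mean [  9.8   0.6 -39.6] normal [-0.11  0.   -0.99] tilt x deg -6.1
[[235 236 236 235 236 236 235 236 236 235 236 236]
 [140 234 235 235 236 235 237 236 236 235 234 124]
 [ 80  67 201 235 235 234 233 233 236 193  74  77]
 [ 70  70 198 233 234 234 234 235 233 189  72  75]
 [ 69  67 198 233 234 233 232 233 233 187  69  69]
 [ 63  68 195 231 208 206 205 207 207 188  66  67]
 [ 63  65 105 127 129 130 143 142 142 112  62  65]
 [ 59  61  88 119 117 111 112 115 118  88  60  61]
 [ 57  55 172 178 119 126 127 121 192 162  58  61]
 [ 56  53  91 127 124 129 131 128 124  89  54  54]
 [ 51  52 112 123 125 127 129 128 126 111  54  55]
 [ 50  51 102 126 129 125 124 122 124 110  49  50]
 [ 50  49  93 118 125 126 122 120 118  95  46  50]
 [ 55  50  67  85  79  85  79  79  74  63  53  54]
 [ 64  63  63  65  66  65  65  66  63  62  64  64]
 [ 68  68  67  67  65  66  67  63  66  66  64  67]
 [ 68  69  69  68  71  69  70  68  70  70  70  69]
 [ 66  68  66  67  65  66  66  65  66  68  66  66]
 [ 67  64  67  67  67  66  66  69  65  67  69  67]
 [ 61  64  62  60  64  62  61  60  63  62  66  65]
 [ 37  37 152 148 151 149 150 150 153 153  36  38]
 [ 36  48 159 161 159 161 162 162 163 158  39  33]]
```

```bash
python3 - <<'E'
import numpy as np
t=np.load('tt.npy')
for v in range(215,272,4): print(v,t[v,313:323].mean(0).round(1))
E
```

```text
215 [-21.9  -0.2 120.6]
219 [-26.3  -0.2 120.3]
223 [-30.8  -0.2 120.3]
227 [-24.3  -0.4  91.3]
231 [-40.2  -0.2 120.5]
235 [-44.7  -0.2 120.1]
239 [-49.4  -0.2 120.3]
243 [-50.3  -0.2 111.5]
247 [  7.3  -0.2 -22.8]
251 [  5.6  -0.2 -24.3]
255 [ 10.9  -0.3 -40.1]
259 [  2.1  -0.2 -27.2]
263 [  0.5  -0.2 -28.7]
267 [ -1.4  -0.2 -29.8]
271 [ 32.4  -0.2 -94. ]
```

{"fn": "send_rows", "kwargs": {"deltas": [[0,[0,0,20],0],[0,[0,0,20],0],[0,[0,0,20],0],[0,[0,0,20],0],[0,[0,0,7],0],[0,[0,0,0],0],[0,[0,0,0],0],[0,[0,0,0],0],[0,[0,0,0],0],[0,[0,0,0],0]], "force": 10}}

```text
t: 18.2
ee_pos: [465.4, -63.8, 34.6]
eef_rot: [0.001, 0.038, 0.999, -0.0]
wrist_force: [-0.5, 0.1, -0.1]
finger_gap: 13.8
grasp_force: 10.0
```

{"fn": "send_rows", "kwargs": {"deltas": [[0,[-5.5,0,0],0],[0,[-5.5,0,0],0],[0,[-4.3,0,-2.4],0],[0,[-4.6,0,-2.3],0],[0,[-4.7,0,-2],0],[0,[-5,0,-1.5],0],[0,[-5,0,-1],0],[0,[-5,0,-0.7],0],[0,[-3,0,-0.2],0],[0,[0,0,0],0]]}}

```text
t: 19.03
ee_pos: [508.5, -67.1, 43.9]
eef_rot: [0.001, 0.038, 0.999, -0.0]
wrist_force: [-1.5, -0.1, 0.0]
finger_gap: 13.6
grasp_force: 10.0
```

```bash
cat >> h.py <<'E'
def col(v0=225,v1=300):
    o=sensors.get_obs(); d=cam('wrist'); c=cloud(d); Rt=q2R(o['eef_rot']); t=(c-np.array(o['ee_pos']))@Rt
    for v in range(v0,v1,3):
        q=t[v,313:323].mean(0)
        if -50<q[2]<15 and abs(q[0])<30: print(v,q.round(1),d['image'][v,313:323].mean().round())
    return d,t
E
python3 - <<'E'
from h import *
plan([*unfix(-101,10),44.5],85.65); d,t=col(); np.save('tt.npy',t); cv2.imwrite('pics/x9.png',d['image'])
E
```

```text
tcp [508.5 -67.1  43.9] yang 85.64 shift [-0.   0.3 -0.6] turn(tool z) -0.007060251609473767 t 19.0333 F [-1.5 -0.1  0. ]
228 [ 5.4 -0.2 11.5] 104.0
231 [ 4.3 -0.2  8.9] 130.0
234 [ 3.4 -0.2  5.7] 76.0
237 [ 3.2 -0.2  1.2] 94.0
240 [ 3.  -0.2 -3.2] 93.0
243 [ 2.8 -0.2 -7.2] 93.0
246 [  2.7  -0.2 -11.4] 92.0
249 [  2.6  -0.2 -15.4] 92.0
252 [  2.6  -0.2 -19.4] 91.0
255 [  2.5  -0.2 -23. ] 68.0
258 [  2.3  -0.2 -26.3] 90.0
261 [  2.3  -0.2 -29.8] 96.0
264 [  1.   -0.2 -30.8] 121.0
267 [ -0.7  -0.2 -30.9] 82.0
```

The dowel now stands within about 2° of vertical in the grip: axis at tool x≈-3, tip 37 mm below TCP. I'll lift it and go over the hole.

{"fn": "send_rows", "kwargs": {"deltas": [[0,[3,0,0],0],[0,[0,0,-15],0],[0,[0,0,-16],0],[0,[-20,2,0],0],[0,[-25,2,0],0],[0,[-20,2.3,0],0],[0,[-8.6,0,0],0],[0,[0,0,0],0],[0,[0,0,0],0],[0,[0,0,0],0]]}}

```text
t: 19.92
ee_pos: [576.4, -65.9, 74.3]
eef_rot: [-0.001, 0.038, 0.999, 0.0]
wrist_force: [-0.7, -1.0, -1.0]
finger_gap: 14.0
grasp_force: 10.0
```

```bash
python3 - <<'E'
from h import *
plan([*unfix(-30.4,16.5),64],85.65); d,t=col(237,275)
g=d['image'].mean(2)
for v in (243,249,258): print(g[v,298:340].astype(int))
# plate left/near edges in this view
V,U=np.mgrid[:400,:640]; c=cloud(d)
m=(abs(c[...,2]-26.5)<2.5); f=fix(c); mm=m&(f[...,0]>-50)&(f[...,0]<-35)
print('plate pts',mm.sum(), np.percentile(f[mm],[1,99],axis=0).round(1))
E
```

```text
tcp [576.4 -65.9  74.3] yang 85.63 shift [-3.   0.5 10.3] turn(tool z) -0.016997300259234294 t 19.9167 F [-0.7 -1.  -1. ]
237 [ 2.8 -0.2  2.2] 93.0
240 [ 3.  -0.2 -3.2] 92.0
243 [ 2.9 -0.2 -7.5] 92.0
246 [  2.7  -0.2 -11.4] 92.0
249 [  2.5  -0.2 -15.2] 92.0
252 [  2.4  -0.2 -19.1] 91.0
255 [  2.4  -0.2 -22.8] 69.0
258 [  2.2  -0.2 -26.1] 91.0
261 [  2.1  -0.2 -29.4] 97.0
264 [  1.   -0.2 -30.7] 123.0
267 [ -0.9  -0.2 -30.7] 85.0
[52 49 46 46 48 44 49 44 49 70 84 88 90 92 92 91 89 92 93 91 92 94 89 94
 93 92 92 89 88 83 63 50 42 45 44 47 43 47 45 47 59 62]
[48 48 46 45 48 47 45 45 51 77 88 92 91 91 94 90 90 94 92 92 88 91 91 93
 93 89 90 87 89 84 79 50 40 41 44 43 45 45 45 45 49 58]
[46 43 43 45 43 39 43 47 69 83 75 67 75 86 88 90 89 93 92 93 90 90 92 89
 91 87 81 69 66 73 78 62 43 41 41 44 41 41 41 44 41 46]
plate pts 1053 [[-43.3 -22.3]
 [-35.1  55.2]]
```

{"fn": "send_rows", "kwargs": {"deltas": [[0,[-3,0.4,0],0],[0,[0,0,5],0],[0,[0,0,4],0],[0,[0,0,2],0],[0,[0,0,2],0],[0,[0,0,2],0],[0,[0,0,1.5],0],[0,[0,0,0],0],[0,[0,0,0],0],[0,[0,0,0],0]]}}

```text
t: 20.8
ee_pos: [580.9, -65.8, 58.2]
eef_rot: [-0.0, 0.038, 0.999, 0.0]
wrist_force: [-0.0, 0.1, -1.2]
finger_gap: 13.7
grasp_force: 10.0
```

```bash
python3 - <<'E'
from h import *
plan([*unfix(-30.4,16.5),39],85.65); d,t=col(237,275)
E
```

```text
tcp [580.9 -65.8  58.2] yang 85.64 shift [ 1.5  0.  19.2] turn(tool z) -0.009603679566041023 t 20.8 F [-0.   0.1 -1.2]
237 [ 3.1 -0.2  1.5] 92.0
240 [ 3.1 -0.2 -3.3] 92.0
243 [ 2.7 -0.2 -7.1] 92.0
246 [  2.7  -0.2 -11.3] 91.0
249 [  2.6  -0.2 -15.5] 90.0
252 [  2.6  -0.2 -19.4] 90.0
255 [  2.4  -0.2 -22.9] 68.0
258 [  2.3  -0.2 -26.3] 90.0
261 [  2.1  -0.2 -29.4] 96.0
264 [  1.   -0.2 -30.8] 122.0
267 [ -0.7  -0.2 -30.9] 83.0
```

{"fn": "send_rows", "kwargs": {"deltas": [[0,[0.8,0,1.5],0],[0,[0,0,2],0],[0,[0,0,2],0],[0,[0,0,2],0],[0,[0,0,2],0],[0,[0,0,2],0],[0,[0,0,2],0],[0,[0,0,1],0],[0,[0,0,0],0],[0,[0,0,0],0]]}}

```text
t: 21.68
ee_pos: [580.3, -65.8, 43.7]
eef_rot: [-0.0, 0.038, 0.999, 0.0]
wrist_force: [-0.1, -0.6, 0.1]
finger_gap: 13.9
grasp_force: 10.0
```

```bash
python3 - <<'E'
from h import *
plan([*unfix(-30.4,16.5),39],85.65); d,t=col(237,275)
E
```

```text
tcp [580.3 -65.8  43.7] yang 85.64 shift [0.9 0.1 4.7] turn(tool z) -0.011156140361819666 t 21.6833 F [-0.1 -0.6  0.1]
237 [ 3.  -0.2  1.7] 90.0
240 [ 2.9 -0.2 -3. ] 90.0
243 [ 2.8 -0.2 -7.3] 89.0
246 [  2.5  -0.2 -11.1] 88.0
249 [  2.6  -0.2 -15.3] 89.0
252 [  2.5  -0.2 -19.3] 88.0
255 [  2.5  -0.2 -23. ] 66.0
258 [  2.4  -0.2 -26.6] 88.0
261 [  2.2  -0.2 -29.6] 95.0
264 [  1.1  -0.2 -31. ] 120.0
267 [ -0.8  -0.2 -30.8] 81.0
```

{"fn": "send_rows", "kwargs": {"deltas": [[0,[0,0,1.5],0],[0,[0,0,1.5],0],[0,[0,0,1],0],[0,[0,0,1],0],[0,[0,0,1],0],[0,[0,0,0.7],0],[0,[0,0,0],0],[0,[0,0,0],0],[0,[0,0,0],0],[0,[0,0,0],0]]}}

```text
t: 22.57
ee_pos: [580.9, -65.8, 39.2]
eef_rot: [0.001, 0.038, 0.999, -0.0]
wrist_force: [-2.8, 1.4, 11.5]
finger_gap: 13.5
grasp_force: 10.0
```

```bash
python3 - <<'E'
from h import *
plan([*unfix(-30.4,16.5),39],85.65); d,t=col(237,275)
E
```

```text
tcp [580.9 -65.8  39.2] yang 85.64 shift [1.5 0.1 0.2] turn(tool z) -0.005716167298189134 t 22.5667 F [-2.8  1.4 11.5]
237 [ 3.5 -0.2  0.4] 91.0
240 [ 3.4 -0.2 -4. ] 91.0
243 [ 3.1 -0.2 -8. ] 91.0
246 [  2.9  -0.2 -11.9] 90.0
249 [  2.8  -0.2 -15.8] 90.0
252 [  2.6  -0.2 -19.4] 88.0
255 [  2.5  -0.2 -23.1] 72.0
258 [  2.5  -0.2 -26.6] 87.0
261 [  2.3  -0.2 -29.8] 91.0
264 [  1.1  -0.2 -31. ] 115.0
267 [ -0.4  -0.2 -31.5] 80.0
```

{"fn": "send_rows", "kwargs": {"deltas": [[0.3,[0,0,0],0],[0.3,[0,0,0],0],[0.3,[0,0,0],0],[0.3,[0,0,0],0],[0.3,[0,0,-5],0],[0.3,[0,0,-20],0],[0.3,[0,0,-30],0],[0.5,[0,0,-40],0],[1,[10,-13,-40],0],[1,[0,0,0],0]]}}

```text
t: 23.45
ee_pos: [573.0, -79.4, 178.9]
eef_rot: [0.007, 0.038, 0.999, -0.001]
wrist_force: [0.8, 0.1, 0.8]
finger_gap: 44.4
grasp_force: 0.0
```

{"fn": "send_rows", "kwargs": {"deltas": [[1,[0,0,0],0],[1,[0,0,0],0],[1,[0,0,0],0],[1,[0,0,0],0],[1,[0,0,0],0],[1,[0,0,0],0],[1,[0,0,0],0],[1,[0,0,0],0],[1,[0,0,0],0],[1,[0,0,0],0]]}}

```text
t: 24.28
ee_pos: [569.7, -77.5, 170.6]
eef_rot: [-0.0, 0.038, 0.999, 0.0]
wrist_force: [-0.2, 0.4, 0.1]
finger_gap: 90.9
grasp_force: 0.0
```

```bash
python3 - <<'E'
from h import *
plan([0,0,0],85.65)
d=cam('wrist'); c=cloud(d); f=fix(c); z=c[...,2]; ok=d['z_map']>0
near=ok&(abs(f[...,0]+28)<18)&(abs(f[...,1]-16)<18)
m=near&(z>66)&(z<75); print('handle top',m.sum(),f[m].mean(0).round(1),z[m].mean().round(1),((f[m].max(0)+f[m].min(0))/2).round(1))
for k in (32,38,44,50,56,62):
    m=near&(abs(z-k)<2.5)
    if m.any(): print(k,m.sum(),f[m].mean(0).round(1))
m=near&(abs(z-30)<1.5); print('collar',m.sum(),f[m].mean(0).round(1))
e=ok&(abs(z-26.3)<2)&(f[...,0]>-50)&(f[...,0]<-12)&(f[...,1]>-30)&(f[...,1]<60); q=f[e]
for lo in (-40,-30,-20): s=q[(q[:,0]>lo)&(q[:,0]<lo+8)]; print(lo,np.percentile(s[:,1],[0.5,99.5]).round(1))
for lo in (-15,0,30,45): s=q[(q[:,1]>lo)&(q[:,1]<lo+8)]; print('near',lo,np.percentile(s[:,0],0.5).round(1))
b=ok&(z>27)&(z<33)&(np.hypot(f[...,0]+24,f[...,1]-63)<10); print('button',((f[b].max(0)+f[b].min(0))/2).round(1))
E
```

```text
tcp [569.7 -77.5 170.6] yang 85.64 shift [573.9  34.  170.6] turn(tool z) -0.008256468936693295 t 24.2833 F [-0.2  0.4  0.1]
handle top 156 [-27.2  16. ] 70.2 [-26.3  16.2]
32 52 [-30.8  15.4]
38 19 [-31.8  15.2]
44 15 [-32.2  15.3]
50 19 [-32.   15.1]
56 16 [-31.5  14.7]
62 18 [-32.   14.9]
collar 58 [-30.8  15.6]
-40 [-22.9  55.3]
-30 [-23.3  58.6]
-20 [-23.4  56. ]
near -15 -43.4
near 0 -43.4
near 30 -42.7
near 45 -42.7
button [-23.   62.4]
```

```bash
python3 -c "
from station import hand_in; print(hand_in())"
```

```text
the job is handed in; nothing more can be done
None
```

I handed the job in at about 24 s of robot time. By my last wrist-camera measurement, the plate is home on all three stops, within about 1 mm and 1°. The dowel stands upright through the plate into the deck, its handle top at 70.2 mm (70 mm expected with the collar seated). The gripper is clear. I did not re-measure the short pins or the bench items at the end, and no verdict came back.

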